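# Set the stop screw to the square bar

## Task

Set the bench stop to the thickness of the plain square steel bar: slide one end of the bar, lying flat on the worktop, beneath the foot of the stop, then turn the T-handled driver standing in the stop screw clockwise until the foot has come down to the bar, so that the bar would just drag beneath it. The foot shall touch or all but touch the bar without clamping it hard; leave the bar there.

Things in the scene. Friction and masses are not known exactly. Their poses are not given: they have to be found in the camera images.
- bar_mid (a point): Centre of the setting bar: plain grey square steel bar, 16 x 16 mm in section, 190 mm long, about 0.4 kg, loose, lying flat on the worktop to the left of the stop (this point then 8 mm above the worktop). y axis along the bar (ends 95 mm either way), z up. The 8 mm flats, the 30 mm square tube and the tools are bystanders.
- stop_frame: The fixed dark steel frame of the stop. Origin on the bare worktop straight below the foot; x axis along its arm to the column (95 to 125 mm off; floor plate 70 to 160 mm off, 110 mm wide, 12 mm high), z up. The arm is 34 mm wide (38 mm at the screw), 72 to 102 mm above the worktop. Below the foot it is open to -x, +y and -y.
- stop_foot: The stop's foot: round steel pad, 22 mm diameter, on the lower end of the stop screw. Origin: centre of its flat underside, which comes down on the bar. It moves only straight up and down; axes parallel to the frame's.
- driver_grip (a point): Centre of the driver's black T handle, on the screw's vertical axis: 76 mm long (x axis), 11 mm thick (y axis), 22 mm high; 175 mm above the worktop at joint value 0, 162 mm when set, with 27 mm of thin stem clear below it. The driver stays in the screw; grip across the 11 mm from above.
- driver (a joint): Driver angle in rad, growing clockwise seen from above. At 0 the T handle is in line with the arm and the foot 29 mm above the worktop; foot and handle sink 10 mm per rad, so the foot meets a 16 mm bar at 1.3 (74 degrees from the arm). Starts at 0 to 0.4, ends at 1.7. Takes 0.08 N m and stays where left; overtightened, it springs back on release to about 8 N.
There are look-alikes about, which are no part of the job. Leave any orange look-alike of the part that bears bar_mid alone.

How it is judged:
By the outcome, as a careful person would: the job done as asked, in the order asked, and still so for the second after the job is handed in, with the robot touching nothing.
It also fails if it takes over 48 s, if anything falls off the work surface, if the arm or the gripper's body presses on something with over 40 N, if the wrist force passes 120 N, or if a joint passes its speed limit or range.

## Robot

A 7-joint arm with a two-finger parallel gripper is mounted at the origin on a cart in front of the work surface, level with it; the furniture and walls round the work are solid. World frame = base frame: x ahead of the robot, y to its left, z up, the work surface at z = 0. Lengths are in m, angles in rad, forces in N, time in s.
With the tool pointing down it reaches from about 0.4 to 0.85 m from the base axis. Payload 10.4 kg.
Tool frame: the origin (TCP) lies between the finger pads; the fingertips stand ahead of it and the grasp point (between the pads) lies 5 mm behind it (manip.tip_extent is the z of the fingertips in the tool frame, in m); z points along the fingers, y is the line along which they close (so a half turn about z gives the same grasp; the last joint's range is limited). The gripper opens to 85 mm and grips with 20 to 120 N. Pads are 22 mm wide; open, the fingers measure 114 mm over their backs; the gripper's body (76 mm by 85 mm) begins 54 mm behind the grasp point. The pads swing forward as they close: fully open they stand 13 mm farther back than shut.
Start: joints at [1.169, 0.332, -0.065, 1.46, 0.022, 1.35, -0.088], TCP at [0.231, -0.581, 0.245] pointing down, gripper open.
Joint ranges: [-2.6, 2.6], [-0.5, 2.12], [-1.47, 1.34], [0.16, 2.42], [-1.27, 4.41], [0.06, 2.06], [-2.6, 2.6]. Speed limits (rad/s): [2.22, 2.22, 2.79, 2.79, 3.14, 3.14, 3.14].

## Interface

Orientations are given as a unit quaternion [x, y, z, w].
In Python, from workcell import status, viewer, manip gives the robot as it stands.
- The arm moves only by the tool play_rows, never from a script. Its argument "plan" is one flat list of numbers, 7 for each row, row after row: the turn, a rotation vector about the tool's x, y, z in degrees, then the shift along the tool's x, y, z in m, then the opening, from 0 (shut) to 1 (fully open). In form: [ax, ay, az, dx, dy, dz, grip, ax, ay, az, dx, dy, dz, grip, ...]. A call has 1 to 20 rows; each row is the pose to reach, as a shift and turn from the pose commanded when the call began, along the tool's axes at that moment; what a row does not reach only later rows make up. A row lasts 1/8 s, in which the tool goes at most 62.5 mm and 10.7 degrees, less where a joint would pass 70% of its speed; a pose out of reach is approached as far as the arm can. A call with a gripper value outside its range is refused whole. The fingers move at their own pace and stop on an object; "squeeze" is the grip in N (left out, the last holds). Time passes only in rows, so rows that repeat a pose let the fingers close. It gives the time, the measured TCP pose, the force, the opening and the grip force at its end, in the units of the state.
- status.get_obs(): the state, without advancing time (a new reading comes with each control period).
- viewer.camera(name): name is "scene" or "side" or "wrist"; returns the picture (400x640x3 uint8, red, green, blue); there is no depth.
- viewer.camera_model(name): a dict with "fx", "fy", "cx", "cy" (pixels), "R" (3x3) and "t" (3): a world point X has camera coordinates R X + t. Camera axes: x right, y down, z forward; pixel columns grow to the right and rows downward; lengths in m; the calibration is good to about 2 mm. A picture is of the moment at which its call begins: read the wrist's pose just before it. camera_model takes no time and is no camera call; for the wrist camera it gives the pose at the moment of the call.
- manip.hand_in(): hands the job in; it is judged then, once.
The state is a dict: "clock": time; "joint_pos": joint angles; "joint_velocities": joint speeds; "tau": joint torques, N m; "position": TCP position; "ee_rot": TCP orientation; "ft_force": force on the tool from outside, world axes, zero at the start; "torque": the same for the moment, N m; "grip_width": opening from 0.0 (shut) to 1.0 (fully open); "grasp_force": force on a finger pad.
Only numpy, scipy, OpenCV 4.12 (cv2) and the standard library are available. Lean on these libraries where they do the work, as an engineer would, in place of code of your own. Each camera call takes 0.05 s, during which the arm holds its last target. There are 200 camera calls.

## Working session

There is one attempt and no reset: what is moved stays moved. The work goes in short steps, Python scripts to look and compute and a tool call to move; the robot and the scene stay as the last step left them, time stands still between calls to the robot, and variables do not carry over. Pictures are saved under pics/ and viewed, at most 10 in all, crops included, and the job is handed in when it is done.

Besides the shell and the picture viewer there is one more tool, called after ">>>" in YAML: its name, and indented under it one key for each argument. play_rows: Moves the arm, as the interface text tells. Its arguments: {"type":"object","properties":{"plan":{"type":"array","items":{"type":"number"}},"squeeze":{"type":"number"}},"required":["plan"]}

```bash
mkdir -p pics
python3 - <<'E'
from workcell import status, viewer, manip
import cv2,numpy as np
o=status.get_obs();print({k:np.round(v,3) for k,v in o.items()}, manip.tip_extent)
for n in ["scene","side","wrist"]:
    m=viewer.camera_model(n);print(n,{k:np.round(v,3).tolist() for k,v in m.items()})
    cv2.imwrite(f"pics/{n}0.png",cv2.cvtColor(viewer.camera(n),cv2.COLOR_RGB2BGR))
E
```

```text
{'clock': np.float64(0.0), 'joint_pos': array([ 1.169,  0.333, -0.065,  1.461,  0.022,  1.35 , -0.089]), 'joint_velocities': array([0.001, 0.001, 0.002, 0.   , 0.   , 0.   , 0.   ]), 'tau': array([-0.0000e+00, -6.2544e+01,  4.9000e-02, -3.9161e+01,  1.6000e-02,
        1.0000e-02,  0.0000e+00]), 'position': array([ 0.231, -0.58 ,  0.245]), 'ee_rot': array([ 0.982,  0.188, -0.   , -0.001]), 'ft_force': array([-0.522, -1.207, -0.517]), 'torque': array([ 0.016, -0.019, -0.01 ]), 'grasp_force': np.float64(0.0), 'grip_width': np.float64(0.999)} 0.014
scene {'fx': 425.148, 'fy': 425.148, 'cx': 323.529, 'cy': 204.396, 'R': [[0.907, -0.421, 0.007], [-0.319, -0.698, -0.641], [0.274, 0.579, -0.768]], 't': [-0.397, 0.238, 0.788]}
side {'fx': 425.129, 'fy': 425.129, 'cx': 318.942, 'cy': 197.505, 'R': [[0.986, -0.165, -0.022], [-0.123, -0.636, -0.762], [0.112, 0.754, -0.648]], 't': [-0.459, 0.181, 0.841]}
wrist {'fx': 282.979, 'fy': 282.979, 'cx': 315.382, 'cy': 202.668, 'R': [[0.371, -0.929, -0.003], [-0.889, -0.356, 0.287], [-0.267, -0.104, -0.958]], 't': [-0.624, -0.038, 0.379]}
```

View pics/scene0.png

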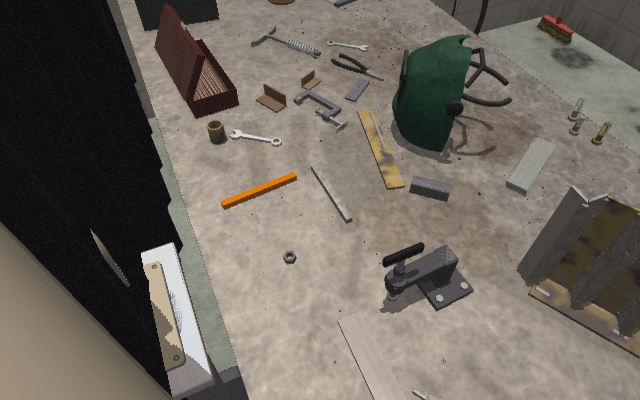

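View pics/side0.png

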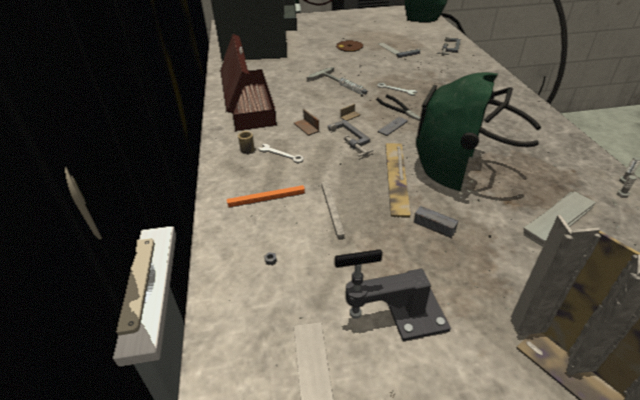

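The orange bar at scene (260,190) is the decoy. The grey bar candidate runs from (312,168) to (348,220), and the stop is at (420,275) with its T handle at (403,254). I'll enlarge both views.

```bash
cat > h.py <<'E'
import numpy as np, cv2
from workcell import status, viewer, manip
def ray(m,p):
    R,t=np.array(m["R"]),np.array(m["t"]); d=R.T@np.array([(p[0]-m["cx"])/m["fx"],(p[1]-m["cy"])/m["fy"],1]); return -R.T@t,d
def onz(m,p,z):
    c,d=ray(m,p); return c+d*(z-c[2])/d[2]
def proj(m,X):
    q=np.array(m["R"])@np.array(X)+np.array(m["t"]); return np.array([m["fx"]*q[0]/q[2]+m["cx"],m["fy"]*q[1]/q[2]+m["cy"]])
def save(n,f):
    m=viewer.camera_model(n); i=cv2.cvtColor(viewer.camera(n),cv2.COLOR_RGB2BGR); cv2.imwrite(f,i); return m,i
E
python3 - <<'E'
from h import *
a=cv2.imread("pics/scene0.png")[150:310,300:480]; b=cv2.imread("pics/side0.png")[170:350,300:460]
a=cv2.resize(a,(396*1,352),interpolation=2); b=cv2.resize(b,(396,446),interpolation=2) if 0 else cv2.resize(b,(400,450),interpolation=2)
a=cv2.resize(cv2.imread("pics/scene0.png")[150:330,300:460],(400,450),interpolation=2)
cv2.imwrite("pics/c0.png",np.hstack([a,b]))
ms,md=viewer.camera_model("scene"),viewer.camera_model("side")
for m,ps in((ms,[(312,168),(348,220),(222,205),(297,176)]),(md,[(322,186),(340,236),(229,203),(304,189)])):
    print([onz(m,p,.016).round(3).tolist() for p in ps])
print(onz(ms,(403,254),.18).round(3),onz(md,(358,258),.18).round(3))
E
```

```text
[[0.509, 0.221, 0.016], [0.516, 0.041, 0.016], [0.275, 0.198, 0.016], [0.465, 0.211, 0.016]]
[[0.508, 0.211, 0.016], [0.517, 0.035, 0.016], [0.282, 0.19, 0.016], [0.463, 0.208, 0.016]]
[ 0.5   -0.168  0.18 ] [ 0.501 -0.173  0.18 ]
```

View pics/c0.png

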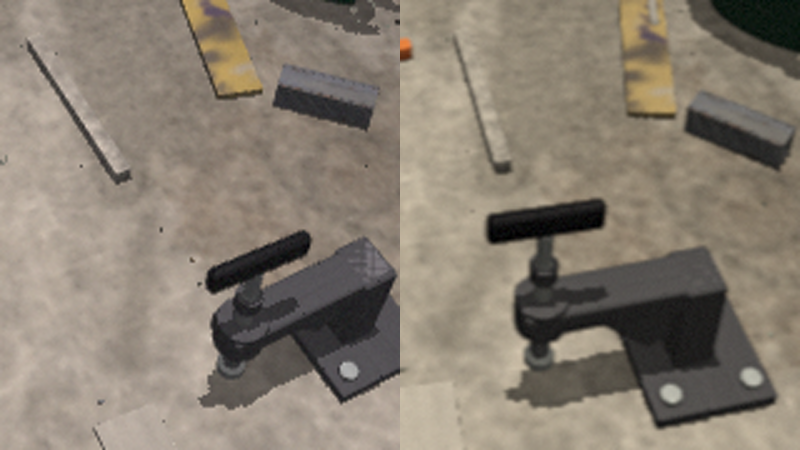

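Run:
```python
from h import *
ms,md=viewer.camera_model("scene"),viewer.camera_model("side")
S=lambda x,y:(x/2.5+300,y/2.5+150)
D=lambda x,y:((x-400)/2.5+300,y/2.5+170)
def tri(p,q):
    c1,d1=ray(ms,p);c2,d2=ray(md,q)
    s=np.linalg.lstsq(np.c_[d1,-d2],c2-c1,rcond=None)[0];a,b=c1+s[0]*d1,c2+s[1]*d2
    return ((a+b)/2).round(4),np.linalg.norm(a-b).round(4)
for n,p,q in [("h_left",S(210,278),D(490,227)),("h_right",S(306,244),D(602,215)),("foot",S(231,367),D(540,358)),
  ("bar near top r",S(130,170),D(509,160)),("bar far",S(28,40),D(457,37)),("bolt1",S(349,370),D(671,393)),("stem",S(250,290),D(544,262))]:
    print(n,*tri(p,q))
```

```text
h_left [ 0.469  -0.1625  0.1691] 0.0014
h_right [ 0.5394 -0.1674  0.1713] 0.0018
foot [ 0.5049 -0.1661  0.025 ] 0.0005
bar near top r [0.5276 0.0441 0.0119] 0.0012
bar far [ 0.518   0.2501 -0.0099] 0.0041
bolt1 [ 0.5914 -0.2018  0.0122] 0.0013
stem [ 0.5053 -0.1632  0.1292] 0.0032
```

>>> play_rows:
  plan: [0, 0, -71, 0.526, -0.555, 0, 1, 0, 0, -71, 0.526, -0.555, 0, 1, 0, 0, -71, 0.526, -0.555, 0, 1, 0, 0, -71, 0.526, -0.555, 0, 1, 0, 0, -71, 0.526, -0.555, 0, 1, 0, 0, -71, 0.526, -0.555, 0, 1, 0, 0, -71, 0.526, -0.555, 0, 1, 0, 0, -71, 0.526, -0.555, 0, 1, 0, 0, -71, 0.526, -0.555, 0, 1, 0, 0, -71, 0.526, -0.555, 0, 1, 0, 0, -71, 0.526, -0.555, 0, 1, 0, 0, -71, 0.526, -0.555, 0, 1, 0, 0, -71, 0.526, -0.555, 0.03, 1, 0, 0, -71, 0.526, -0.555, 0.06, 1, 0, 0, -71, 0.526, -0.555, 0.06, 1]

```text
clock: 2.02
position: [0.5133, 0.1291, 0.1834]
ee_rot: [0.69, 0.724, -0.002, -0.001]
ft_force: [-0.3, -0.4, 0.6]
grip_width: 0.999
grasp_force: 0.0
```

Run:
```python
from h import *
import pickle
o=status.get_obs();print(o["clock"],o["position"].round(4),o["ee_rot"].round(4),o["joint_pos"].round(2))
m,i=save("wrist","pics/w1.png");pickle.dump(m,open("w1.pkl","wb"))
```

```text
2.025 [0.5133 0.1291 0.1834] [ 0.69    0.7238 -0.0016 -0.0013] [ 0.4   0.27 -0.84  1.76  0.21  1.21 -0.45]
```

View pics/w1.png

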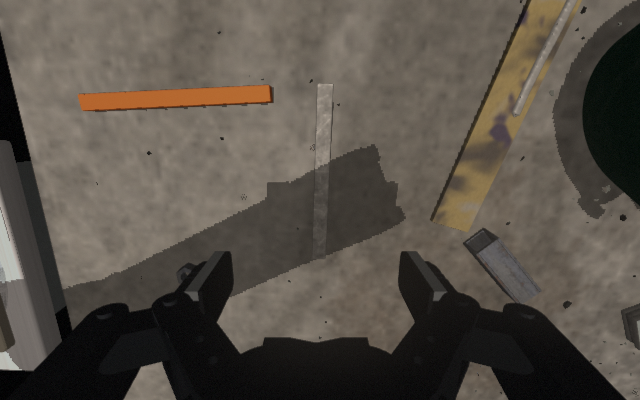

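The grey bar runs in the wrist view from its far end at (325,85) to its near end at about (319,258). I'll check its width and pose.

Run:
```python
from h import *
import pickle
m=pickle.load(open("w1.pkl","rb"))
for z in (.008,.016):
    print(z,[onz(m,p,z)[:2].round(4).tolist() for p in [(317.5,84),(333.5,85),(313.5,258),(326,258),(316,190),(329,190),(80,95),(270,86),(80,110)]])
i=cv2.imread("pics/w1.png")
c=cv2.resize(i[75:275,290:350],(180,600),interpolation=2)
s=cv2.resize(cv2.imread("pics/scene0.png")[160:230,300:360],(514,600),interpolation=2)
cv2.imwrite("pics/c1.png",np.hstack([c,s]))
```

```text
0.008 [[0.5094, 0.2347], [0.5254, 0.2345], [0.5144, 0.0432], [0.5292, 0.044], [0.5133, 0.1264], [0.5276, 0.1271], [0.2713, 0.213], [0.4623, 0.2306], [0.2685, 0.1985]]
0.016 [[0.5095, 0.2338], [0.525, 0.2337], [0.5143, 0.0474], [0.5287, 0.0481], [0.5132, 0.1284], [0.5271, 0.1291], [0.2776, 0.2127], [0.4636, 0.2298], [0.2749, 0.1986]]
```

View pics/c1.png

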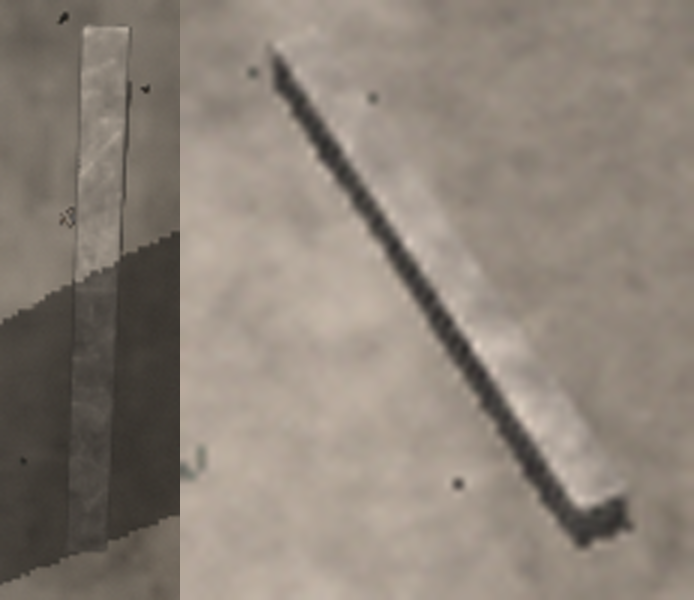

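Run:
```python
from h import *
import pickle
from scipy.optimize import least_squares
M={"s":viewer.camera_model("scene"),"d":viewer.camera_model("side"),"w":pickle.load(open("w1.pkl","rb"))}
# u along width(+ = +x), v along bar(+ = +y), w 0/1 bottom/top
O=[("s",(347.3,219.5),(-1,-1,1)),("s",(347,223.6),(-1,-1,0)),("s",(351.9,217.4),(1,-1,1)),("s",(352.7,221.5),(1,-1,0)),
("d",(339.3,236),(-1,-1,1)),("d",(339.3,239.0),(-1,-1,0)),("d",(344,234),(1,-1,1)),
("w",(317.5,84),(-1,1,1)),("w",(333.5,85),(1,1,1)),("w",(313.5,258),(-1,-1,1)),("w",(326,258),(1,-1,1))]
def res(p,h):
    x,y,a=p;c,s=np.cos(a),np.sin(a);r=[]
    for k,px,(u,v,w) in O:
        U,V=u*.008,v*.095
        r+=list(proj(M[k],[x+U*c-V*s,y+U*s+V*c,w*h])-px)
    return np.array(r)
for h in(.008,.012,.016):
    f=least_squares(res,[.518,.135,.02],args=(h,));print(h,f.x.round(4),f.cost.round(2));print(f.fun.reshape(-1,2).round(1).tolist())
```

```text
0.008 [0.52   0.1394 0.0276] 7.72
[[-0.7, 1.7], [-0.6, -0.2], [1.0, 1.3], [-0.0, -0.6], [-1.4, -0.2], [-1.4, -0.6], [1.1, 0.7], [-0.1, 0.6], [0.0, -0.1], [0.3, -0.7], [1.2, -0.5]]
0.012 [0.5198 0.1394 0.0267] 7.47
[[-0.7, 0.6], [-0.7, -0.2], [1.0, 0.2], [-0.1, -0.6], [-1.5, -1.5], [-1.5, -0.6], [1.0, -0.6], [-0.2, 0.1], [0.2, -0.5], [-0.0, 0.9], [1.1, 1.2]]
0.016 [0.5196 0.1394 0.0259] 18.72
[[-0.7, -0.4], [-0.8, -0.1], [1.0, -0.8], [-0.2, -0.5], [-1.6, -2.8], [-1.7, -0.6], [0.9, -1.9], [-0.3, -0.3], [0.3, -0.9], [-0.3, 2.5], [1.0, 2.8]]
```

>>> play_rows:
  plan: [0, 0, -1, 0.031, 0.007, 0.05, 0.6, 0, 0, 1, 0.031, 0.007, 0.11, 0.6, 0, 0, 1, 0.031, 0.007, 0.15, 0.6, 0, 0, 1, 0.031, 0.007, 0.165, 0.6, 0, 0, 1, 0.031, 0.007, 0.165, 0.6, 0, 0, 1, 0.031, 0.007, 0.165, 0.1, 0, 0, 1, 0.031, 0.007, 0.165, 0.1, 0, 0, 1, 0.031, 0.007, 0.165, 0.1, 0, 0, 1, 0.031, 0.007, 0.165, 0.1, 0, 0, 1, 0.031, 0.007, 0.165, 0.1, 0, 0, 1, 0.031, 0.007, 0.165, 0.1]
  squeeze: 60

```text
clock: 3.45
position: [0.5211, 0.161, 0.0221]
ee_rot: [0.697, 0.717, 0.001, 0.001]
ft_force: [-3.1, -1.2, 10.8]
grip_width: 0.165
grasp_force: 58.9
```

>>> play_rows:
  plan: [0, 0, 0, 0, 0, -0.007, 0.1, 0, 0, 0, 0, 0, -0.007, 0.1, 0, 0, 0, -0.03, -0.004, -0.007, 0.1, 0, 0, 0, -0.06, -0.008, -0.007, 0.1, 0, 0, 0, -0.09, -0.012, -0.007, 0.1, 0, 0, 0, -0.12, -0.016, -0.007, 0.1, 0, 0, 0, -0.15, -0.019, -0.007, 0.1, 0, 0, 0, -0.15, -0.019, -0.007, 0.1, 0, 0, 0, -0.15, -0.019, -0.007, 0.1]

```text
clock: 4.58
position: [0.5056, 0.0108, 0.0273]
ee_rot: [0.696, 0.718, 0.0, -0.0]
ft_force: [-0.1, 0.2, -3.8]
grip_width: 0.161
grasp_force: 59.2
```

Run:
```python
from h import *
o=status.get_obs();print(o["clock"],o["position"].round(4),o["ee_rot"].round(4),o["ft_force"].round(1))
_,a=save("scene","pics/s2.png");_,b=save("side","pics/d2.png")
cv2.imwrite("pics/c2.png",np.hstack([cv2.resize(a[160:320,340:500],(400,400),interpolation=2),cv2.resize(b[190:350,300:460],(400,400),interpolation=2)]))
```

```text
4.575 [0.5056 0.0108 0.0273] [ 6.965e-01  7.176e-01  2.000e-04 -1.000e-04] [-0.1  0.2 -3.8]
```

View pics/c2.png

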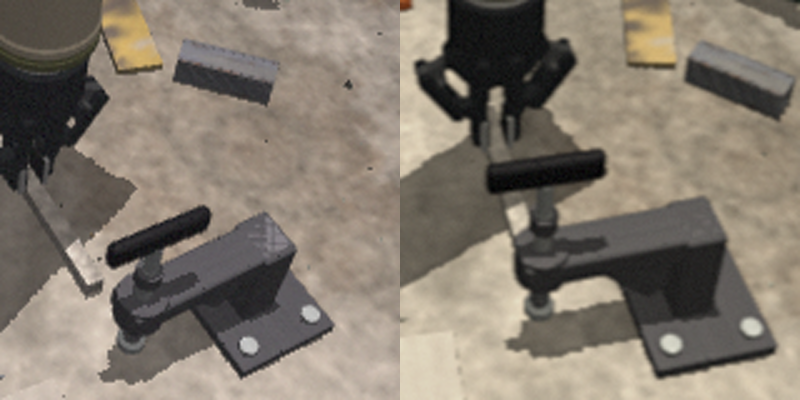

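The bar is held (3.8 N, so 0.4 kg) and its near end is at scene pixel (377,272). The foot is at (392,297) and still clear. Next I'll compute the offsets.

Run:
```python
from h import *
ms,md=viewer.camera_model("scene"),viewer.camera_model("side")
S=lambda x,y:(x/2.5+340,y/2.5+160)
D=lambda x,y:((x-400)/2.5+300,y/2.5+190)
print("end",onz(ms,S(92,279),.021).round(4),onz(ms,S(78,281),.021).round(4))
def tri(p,q):
    c1,d1=ray(ms,p);c2,d2=ray(md,q)
    s=np.linalg.lstsq(np.c_[d1,-d2],c2-c1,rcond=None)[0];a,b=c1+s[0]*d1,c2+s[1]*d2
    return ((a+b)/2).round(4),np.linalg.norm(a-b).round(4)
print("foot",tri(S(130,343),D(539,308)))
print("bolts",tri(S(249,345),D(671,343)),tri(S(310,314),D(751,327)))
print("handle",tri(S(110,254),D(489,177)),tri(S(207,218),D(603,164)))
print("boss",tri(S(149,272),D(545,225)))
```

```text
end [ 0.5069 -0.1032  0.021 ] [ 0.4959 -0.1001  0.021 ]
foot (array([ 0.5039, -0.1664,  0.0253]), np.float64(0.0001))
bolts (array([ 0.5914, -0.2018,  0.0122]), np.float64(0.0013)) (array([ 0.6514, -0.1993,  0.0118]), np.float64(0.0012))
handle (array([ 0.4681, -0.1639,  0.1708]), np.float64(0.0012)) (array([ 0.54  , -0.1675,  0.1722]), np.float64(0.0018))
boss (array([ 0.5074, -0.1618,  0.1149]), np.float64(0.005))
```

>>> play_rows:
  plan: [0, 0, 0, 0, -0.004, 0, 0.1, 0, 0, 0, 0, -0.004, 0.0045, 0.1, 0, 0, 0, -0.015, -0.004, 0.0045, 0.1, 0, 0, 0, -0.03, -0.004, 0.0045, 0.1, 0, 0, 0, -0.045, -0.004, 0.0045, 0.1, 0, 0, 0, -0.06, -0.004, 0.0045, 0.1, 0, 0, 0, -0.075, -0.004, 0.0045, 0.1, 0, 0, 0, -0.075, -0.004, 0.0045, 0.1, 0, 0, 0, -0.075, -0.004, 0.0045, 0.1]

```text
clock: 5.8
position: [0.5039, -0.0643, 0.0228]
ee_rot: [0.696, 0.718, 0.0, -0.0]
ft_force: [0.1, -0.1, -4.0]
grip_width: 0.168
grasp_force: 59.2
```

Run:
```python
from h import *
o=status.get_obs();print(o["clock"],o["position"].round(4),o["ee_rot"].round(4),o["ft_force"].round(1))
_,a=save("scene","pics/s3.png");_,b=save("side","pics/d3.png")
cv2.imwrite("pics/c3.png",np.hstack([cv2.resize(a[220:320,350:450],(400,400),interpolation=2),cv2.resize(b[230:330,310:410],(400,400),interpolation=2)]))
```

```text
5.8 [ 0.5039 -0.0643  0.0228] [ 6.964e-01  7.177e-01  2.000e-04 -1.000e-04] [ 0.1 -0.1 -4. ]
```

View pics/c3.png

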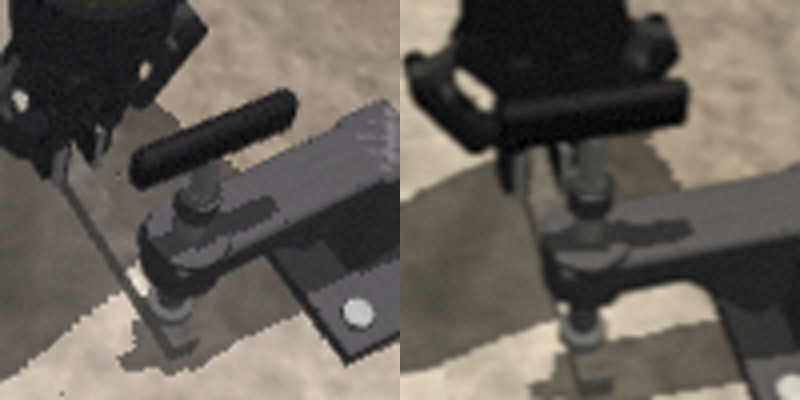

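>>> play_rows:
  plan: [0, 0, 0, 0, 0, 0.0015, 0.1, 0, 0, 0, 0, 0, 0.0015, 0.5, 0, 0, 0, 0, 0, 0.0015, 0.5, 0, 0, 0, 0, 0, 0.0015, 0.5, 0, 0, 0, 0, 0, -0.04, 0.5, 0, 0, 0, 0, 0, -0.1, 0.6, 0, 0, 0, 0, 0, -0.16, 0.6, 0, 0, 0, 0, 0, -0.22, 0.6, 0, 0, -10, -0.01, 0.01, -0.27, 0.6, 0, 0, -85, -0.103, 0.068, -0.27, 0.6, 0, 0, -85, -0.103, 0.068, -0.27, 0.6, 0, 0, -85, -0.103, 0.068, -0.27, 0.6, 0, 0, -85, -0.103, 0.068, -0.27, 0.6, 0, 0, -85, -0.103, 0.068, -0.27, 0.6, 0, 0, -85, -0.103, 0.068, -0.27, 0.6, 0, 0, -85, -0.103, 0.068, -0.27, 0.6, 0, 0, -85, -0.103, 0.068, -0.27, 0.6, 0, 0, -85, -0.103, 0.068, -0.27, 0.6, 0, 0, -85, -0.103, 0.068, -0.27, 0.6, 0, 0, -85, -0.103, 0.068, -0.27, 0.6]

```text
clock: 8.4
position: [0.5749, -0.1657, 0.2929]
ee_rot: [0.029, 1.0, -0.0, 0.0]
ft_force: [0.5, 0.4, 0.5]
grip_width: 0.601
grasp_force: 0.0
```

Run:
```python
from h import *
import pickle
o=status.get_obs();print(o["clock"],o["position"].round(4),o["ee_rot"].round(4),o["joint_pos"].round(2))
m,i=save("wrist","pics/w4.png");pickle.dump(m,open("w4.pkl","wb"))
```

```text
8.4 [ 0.5749 -0.1657  0.2929] [ 2.930e-02  9.996e-01 -1.000e-04  1.000e-04] [ 0.93  0.4  -0.96  1.42  0.33  1.49  1.49]
```

View pics/w4.png

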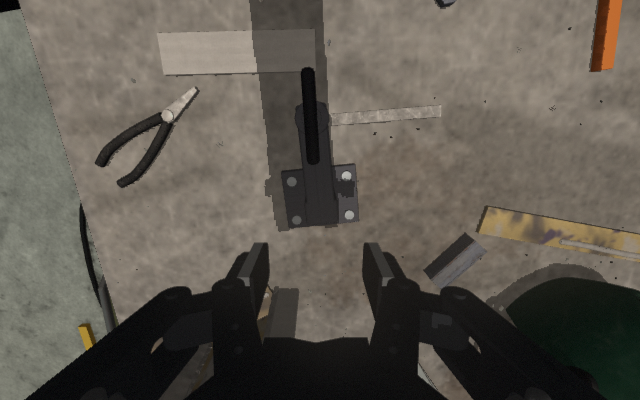

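Wrist view: the handle runs from (307,69) to (314,163). The base bolts are at (292,182), (297,220), (347,176) and (349,215), and the bar is on the right, out from under the arm.

Run:
```python
from h import *
import pickle
m=pickle.load(open("w4.pkl","rb"));print("cam",(-np.array(m["R"]).T@m["t"]).round(3))
i=cv2.imread("pics/w4.png")
cv2.imwrite("pics/c4.png",cv2.resize(i[55:240,260:450],(760,740),interpolation=2)[:600])
b=[onz(m,p,.014)[:2] for p in [(292,182),(297,220),(347,176),(349,215)]]
print(np.round(b,4).tolist())
for u,v in((0,1),(2,3)): d=b[v]-b[u];print(np.degrees(np.arctan2(*d[::-1])))
print("mid",np.mean(b,0))
for z in(.178,.184):
    h=[onz(m,p,z)[:2] for p in [(307,69),(314,163)]];d=h[1]-h[0]
    print(np.round(h,4).tolist(),np.mean(h,0).round(4),np.linalg.norm(d).round(4),np.degrees(np.arctan2(*d[::-1])))
print("bar",[onz(m,p,.016)[:2].round(4).tolist() for p in[(440.5,106),(441,117),(331,114),(331,125)]])
```

```text
cam [ 0.502 -0.162  0.42 ]
[[0.5899, -0.2004], [0.6494, -0.1976], [0.5856, -0.1196], [0.646, -0.1181]]
2.6782236434446856
1.4102934983260622
mid [ 0.61773661 -0.15892862]
[[0.4648, -0.1656], [0.5387, -0.1645]] [ 0.5017 -0.165 ] 0.074 0.8551173384013718
[[0.4657, -0.1655], [0.5378, -0.1644]] [ 0.5017 -0.165 ] 0.0721 0.85511733840137
bar [[0.4963, 0.0091], [0.5107, 0.0108], [0.4981, -0.1394], [0.5125, -0.14]]
```

View pics/c4.png

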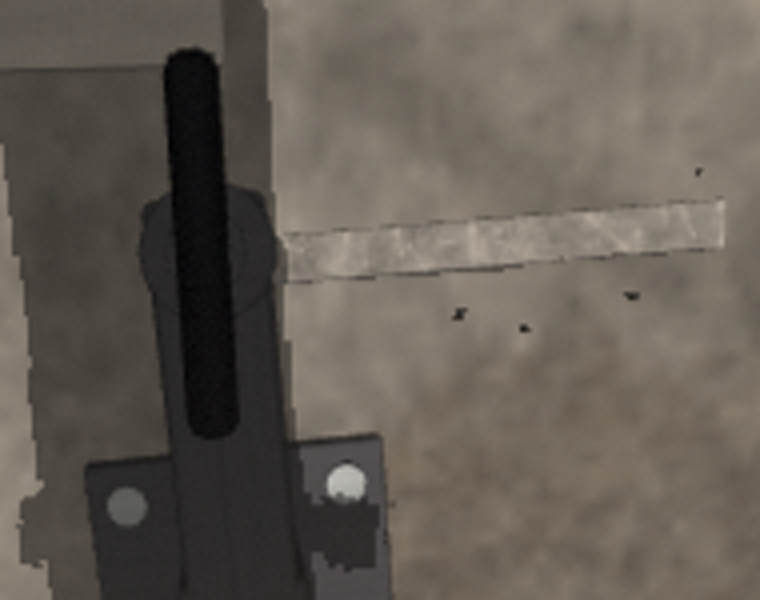

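>>> play_rows:
  plan: [0, 0, -3.5, 0.04, -0.002, 0.02, 0.5, 0, 0, -3.5, 0.072, -0.0035, 0.05, 0.4, 0, 0, -3.5, 0.072, -0.0035, 0.06, 0.4, 0, 0, -3.5, 0.072, -0.0035, 0.09, 0.4, 0, 0, -3.5, 0.072, -0.0035, 0.11, 0.4, 0, 0, -3.5, 0.072, -0.0035, 0.123, 0.4, 0, 0, -3.5, 0.072, -0.0035, 0.123, 0.4, 0, 0, -3.5, 0.072, -0.0035, 0.123, 0.05, 0, 0, -3.5, 0.072, -0.0035, 0.123, 0.05, 0, 0, -3.5, 0.072, -0.0035, 0.123, 0.05, 0, 0, -3.5, 0.072, -0.0035, 0.123, 0.05, 0, 0, -3.5, 0.072, -0.0035, 0.123, 0.05]
  squeeze: 40

```text
clock: 9.95
position: [0.5034, -0.1655, 0.1706]
ee_rot: [-0.002, 1.0, -0.001, 0.001]
ft_force: [-0.7, -1.7, 5.8]
grip_width: 0.123
grasp_force: 43.5
```

Run:
```python
from h import *
o=status.get_obs();print(o["clock"],o["position"].round(4),o["ee_rot"].round(4),o["ft_force"].round(2),o["torque"].round(3),o["grip_width"],o["grasp_force"])
```

```text
9.95 [ 0.5034 -0.1655  0.1706] [-1.6e-03  1.0e+00 -5.0e-04  8.0e-04] [-0.71 -1.73  5.78] [-0.331  0.02  -0.033] 0.12299416134832414 43.48022852529539
```

>>> play_rows:
  plan: [0, 0, 6, 0, 0, 0.001, 0.05, 0, 0, 12, 0, 0, 0.0021, 0.05, 0, 0, 18, 0, 0, 0.0031, 0.05, 0, 0, 24, 0, 0, 0.0042, 0.05, 0, 0, 30, 0, 0, 0.0052, 0.05, 0, 0, 36, 0, 0, 0.0063, 0.05, 0, 0, 42, 0, 0, 0.0073, 0.05, 0, 0, 48, 0, 0, 0.0084, 0.05, 0, 0, 54, 0, 0, 0.0094, 0.05, 0, 0, 60, 0, 0, 0.0105, 0.05, 0, 0, 60, 0, 0, 0.0105, 0.05, 0, 0, 60, 0, 0, 0.0105, 0.05]

```text
clock: 11.45
position: [0.5028, -0.1668, 0.1601]
ee_rot: [0.499, 0.866, -0.001, 0.001]
ft_force: [-2.9, -4.8, 6.8]
grip_width: 0.121
grasp_force: 43.7
```

```bash
cat > r.py <<'E'
from h import *
from scipy.spatial.transform import Rotation as R
o=status.get_obs();x=R.from_quat(o["ee_rot"]).as_matrix()[:,0];a=np.degrees(np.arctan2(x[1],x[0]))%360
print(o["clock"].round(2),"yaw",a.round(2),o["position"].round(4),"F",o["ft_force"].round(2),"T",o["torque"].round(3),o["grip_width"].round(3),"j7",o["joint_pos"][6].round(3),o["tau"][6].round(3))
E
python3 r.py
```

```text
Traceback (most recent call last):
  File "r.py", line 4, in <module>
    print(o["clock"].round(2),"yaw",a.round(2),o["position"].round(4),"F",o["ft_force"].round(2),"T",o["torque"].round(3),o["grip_width"].round(3),"j7",o["joint_pos"][6].round(3),o["tau"][6].round(3))
          ^^^^^^^^^^^^^^^^
AttributeError: 'float' object has no attribute 'round'
```

```bash
sed -i 's/o\["clock"\].round(2)/round(o["clock"],2)/; s/o\["grip_width"\].round(3)/round(o["grip_width"],3)/' r.py; python3 r.py
```

```text
11.45 yaw 120.11 [ 0.5028 -0.1668  0.1601] F [-2.9  -4.75  6.78] T [-1.183  0.525 -0.164] 0.121 j7 0.585 0.124
```

>>> play_rows:
  plan: [0, 0, 4, 0, 0, 0.0007, 0.05, 0, 0, 8, 0, 0, 0.0014, 0.05, 0, 0, 8, 0, 0, 0.0014, 0.05]

```text
clock: 11.82
position: [0.5026, -0.1669, 0.1587]
ee_rot: [0.559, 0.829, -0.001, 0.001]
ft_force: [-4.1, -5.5, 7.3]
grip_width: 0.121
grasp_force: 43.7
```

```bash
python3 r.py
```

```text
11.82 yaw 112.04 [ 0.5026 -0.1669  0.1587] F [-4.1  -5.49  7.34] T [-1.251  0.703 -0.152] 0.121 j7 0.449 -0.409
```

>>> play_rows:
  plan: [0, 0, 1, 0, 0, 0.0002, 0.05, 0, 0, 2, 0, 0, 0.0003, 0.05, 0, 0, 2, 0, 0, 0.0003, 0.05]

```text
clock: 12.2
position: [0.5026, -0.1669, 0.1584]
ee_rot: [0.573, 0.82, -0.001, 0.001]
ft_force: [-3.6, -5.3, 8.2]
grip_width: 0.123
grasp_force: 43.7
```

```bash
python3 r.py
```

```text
12.2 yaw 110.09 [ 0.5026 -0.1669  0.1584] F [-3.63 -5.26  8.15] T [-1.22   0.702 -0.107] 0.123 j7 0.417 -0.045
```

>>> play_rows:
  plan: [0, 0, 0, 0, 0, 0, 0.3, 0, 0, 0, 0, 0, 0, 0.3, 0, 0, 0, 0, 0, 0, 0.3]

```text
clock: 12.58
position: [0.5028, -0.1647, 0.1574]
ee_rot: [0.572, 0.82, 0.0, -0.0]
ft_force: [-0.1, 0.2, -0.4]
grip_width: 0.301
grasp_force: 0.0
```

```bash
python3 r.py
```

```text
12.57 yaw 110.24 [ 0.5028 -0.1647  0.1574] F [-0.12  0.19 -0.44] T [-0.029  0.012 -0.022] 0.301 j7 0.417 0.001
```

>>> play_rows:
  plan: [0, 0, 0, -0.002, -0.002, -0.001, 0.3, 0, 0, 0, -0.002, -0.002, -0.001, 0.05, 0, 0, 0, -0.002, -0.002, -0.001, 0.05, 0, 0, 0, -0.002, -0.002, -0.001, 0.05, 0, 0, 0, -0.002, -0.002, -0.001, 0.05]

```text
clock: 13.2
position: [0.502, -0.1677, 0.1588]
ee_rot: [0.572, 0.82, 0.0, 0.0]
ft_force: [4.0, -0.1, 0.7]
grip_width: 0.123
grasp_force: 42.0
```

```bash
python3 r.py
```

```text
13.2 yaw 110.21 [ 0.502  -0.1677  0.1588] F [ 3.99 -0.14  0.65] T [-0.102 -0.923 -0.123] 0.123 j7 0.424 0.073
```

>>> play_rows:
  plan: [0, 0, 1, 0, 0, 0.0002, 0.05, 0, 0, 1, 0, 0, 0.0002, 0.05]

```text
clock: 13.45
position: [0.502, -0.1677, 0.1587]
ee_rot: [0.579, 0.815, 0.0, 0.0]
ft_force: [4.9, -0.9, 0.3]
grip_width: 0.121
grasp_force: 42.1
```

```bash
python3 r.py
```

```text
13.45 yaw 109.18 [ 0.502  -0.1677  0.1587] F [ 4.92 -0.94  0.32] T [-0.082 -1.032 -0.09 ] 0.121 j7 0.406 -0.124
```

>>> play_rows:
  plan: [0, 0, 1, 0, 0, 0.0002, 0.05, 0, 0, 1, 0, 0, 0.0002, 0.05]

```text
clock: 13.7
position: [0.5019, -0.1677, 0.1585]
ee_rot: [0.587, 0.81, 0.0, 0.0]
ft_force: [4.1, -0.3, 2.5]
grip_width: 0.124
grasp_force: 42.4
```

```bash
python3 r.py
```

```text
13.7 yaw 108.18 [ 0.5019 -0.1677  0.1585] F [ 4.14 -0.25  2.5 ] T [-0.149 -1.015 -0.05 ] 0.124 j7 0.39 -0.13
```

>>> play_rows:
  plan: [0, 0, 1, 0, 0, 0.0002, 0.05, 0, 0, 1, 0, 0, 0.0002, 0.05]

```text
clock: 13.95
position: [0.5019, -0.1677, 0.1584]
ee_rot: [0.594, 0.805, 0.0, 0.0]
ft_force: [4.5, -0.2, 4.3]
grip_width: 0.12
grasp_force: 42.8
```

```bash
python3 r.py
```

```text
13.95 yaw 107.16 [ 0.5019 -0.1677  0.1584] F [ 4.52 -0.22  4.31] T [-0.048 -0.947  0.091] 0.12 j7 0.372 -0.209
```

>>> play_rows:
  plan: [0, 0, 1, 0, 0, 0.0002, 0.05, 0, 0, 1, 0, 0, 0.0002, 0.05]

```text
clock: 14.2
position: [0.5019, -0.1677, 0.1584]
ee_rot: [0.601, 0.8, -0.0, 0.0]
ft_force: [2.8, -0.6, 6.2]
grip_width: 0.122
grasp_force: 43.0
```

```bash
python3 r.py
```

```text
14.2 yaw 106.17 [ 0.5019 -0.1677  0.1584] F [ 2.79 -0.57  6.18] T [-0.019 -0.729  0.243] 0.122 j7 0.356 -0.316
```

>>> play_rows:
  plan: [0, 0, -1.3, 0, 0, -0.0003, 0.05, 0, 0, -1.3, 0, 0, -0.0003, 0.05, 0, 0, -1.3, 0, 0, -0.0003, 0.05]

```text
clock: 14.58
position: [0.5019, -0.1677, 0.1584]
ee_rot: [0.591, 0.806, 0.0, 0.0]
ft_force: [4.0, 0.4, 4.9]
grip_width: 0.122
grasp_force: 42.8
```

```bash
python3 r.py
```

```text
14.57 yaw 107.47 [ 0.5019 -0.1677  0.1584] F [3.98 0.37 4.94] T [-0.124 -0.995  0.144] 0.122 j7 0.378 -0.102
```

>>> play_rows:
  plan: [0, 0, -0.6, 0, 0, -0.0003, 0.05, 0, 0, -0.6, 0, 0, -0.0003, 0.05, 0, 0, -0.6, 0, 0, -0.0003, 0.05]

```text
clock: 14.95
position: [0.5019, -0.1677, 0.1585]
ee_rot: [0.587, 0.809, 0.0, 0.0]
ft_force: [5.9, -1.3, 3.0]
grip_width: 0.12
grasp_force: 42.5
```

```bash
python3 r.py
```

```text
14.95 yaw 108.08 [ 0.5019 -0.1677  0.1585] F [ 5.91 -1.31  2.97] T [-0.14  -1.292 -0.05 ] 0.12 j7 0.388 0.015
```

>>> play_rows:
  plan: [0, 0, 0, 0, 0, 0, 0.35, 0, 0, 0, 0, 0, 0, 0.35, 0, 0, 0, 0, 0, 0, 0.35]

```text
clock: 15.32
position: [0.501, -0.1677, 0.158]
ee_rot: [0.587, 0.809, -0.0, -0.001]
ft_force: [-0.8, -0.2, 0.3]
grip_width: 0.351
grasp_force: 0.0
```

```bash
python3 r.py
```

```text
15.32 yaw 108.09 [ 0.501  -0.1677  0.158 ] F [-0.75 -0.17  0.31] T [ 0.01   0.048 -0.028] 0.351 j7 0.388 -0.003
```

>>> play_rows:
  plan: [0, 0, 0, 0, 0, -0.03, 0.4, 0, 0, 0, 0, 0, -0.06, 0.5, 0, 0, 0, 0, 0, -0.11, 0.5, 0, 0, 0, -0.04, 0, -0.15, 0.5, 0, 0, 0, -0.1, 0, -0.17, 0.5, 0, 0, 0, -0.1, 0, -0.17, 0.5, 0, 0, 0, -0.1, 0, -0.17, 0.5]

```text
clock: 16.2
position: [0.5325, -0.2623, 0.3278]
ee_rot: [0.587, 0.81, 0.0, -0.001]
ft_force: [0.3, 0.6, 0.0]
grip_width: 0.498
grasp_force: 0.0
```

```bash
python3 r.py
python3 - <<'E'
from h import *
import pickle
m,w=save("wrist","pics/w5.png");pickle.dump(m,open("w5.pkl","wb"));_,a=save("scene","pics/s5.png")
cv2.imwrite("pics/c5.png",np.hstack([cv2.resize(w[0:200,220:420],(400,400),interpolation=2),cv2.resize(a[220:320,350:450],(400,400),interpolation=2)]))
E
```

```text
16.2 yaw 108.11 [ 0.5325 -0.2623  0.3278] F [0.3  0.62 0.03] T [-0.005  0.029 -0.005] 0.498 j7 0.549 0.035
```

View pics/c5.png

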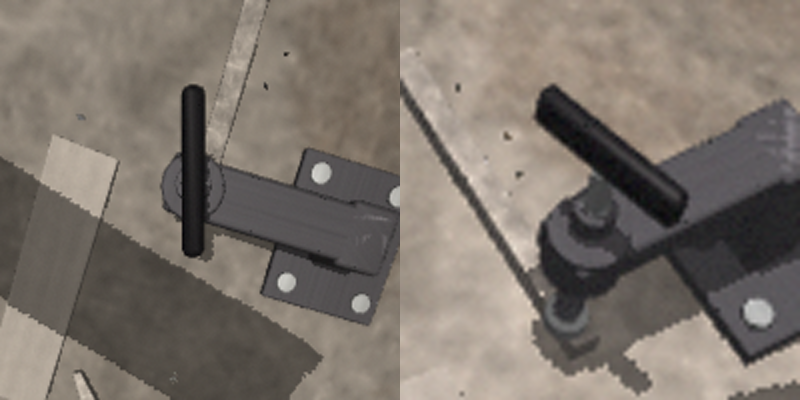

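The handle is still parallel to the tool at yaw 108°, so it hasn't sprung back. The foot sits on the bar at about (568,310) in the crop, with the bar end projecting past it.

```bash
python3 -c "
from workcell import manip
print(manip.hand_in())"
```

```text
the job is handed in; nothing more can be done
None
```

I handed the job in at about 16 s: the bar lies flat under the foot with its end just past it, and the foot is down to it with light contact, judged from wrist torque and not measured directly.

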